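# Press a sample cell shut in the bar clamp and put it on the balance

## Task

Close the sample cell that stands in the bench bar clamp: pump the clamp's trigger until its jaw has pushed the end cap fully home, stopping once the trigger goes firm so that the cell is not crushed. Then press the release lever until the jaw has slid fully back, lift the cell out and set it gently, flat, in the middle of the balance pan. Work the jaw and cap only through the two levers, never by hand, and leave the steel block and the glass jar where they are.

Things in the scene. Friction and masses are not known exactly. Their poses are not given: they have to be found in the camera images.
- clamp: Bench bar clamp, fixed. Origin on the bench; x = the way its jaw advances (to the anvil), z up. Base plate 310 x 120 x 12 mm, x -170 to +140 mm. Grey ratchet housing x -112 to -30 mm, 48 mm wide, top 72 mm up. Jaw pad face (34 x 32 mm, middle 40 mm up) at x +22 mm when fully back. The anvil beyond the bed is 60 mm wide, 18 mm thick, 76 mm high.
- bed_center (a point): Middle of the clamp's flat bed between jaw and anvil, 20 mm above the bench; the bed runs 48 mm either way along clamp x. Two low guides, 5 mm above the bed and 42 mm apart inside, keep the cell square.
- anvil_face (a point): Middle of the anvil's face that the cell is pushed against, 40 mm above the bench. The anvil is an adjustable stop, clamped tight at clamp x 108 to 126 mm (differs each time); so the jaw travel at which the cap is home differs too.
- jaw (a joint): Advance of the jaw along clamp x, m: 0 fully back, at most 0.055. A light spring (5 to 9 N) pulls it back; a ratchet pawl holds it at every 8 mm.
- jaw_head: The jaw: steel bar (12 x 14 mm, running back through the housing to clamp x -160 mm) and plate (6 x 40 x 38 mm) with a sprung rubber pad that gives 1 mm per 8 N, 8 mm at most. Origin at the clamp's origin when fully back, moving with the jaw. Not to be pushed by hand.
- trigger (a joint): Trigger lever angle, rad: 0 up (rest), 0.5 down at its stop. Idle to about 0.25; a stroke past 0.45 advances the jaw one tooth (8 mm), then the jaw settles on it; a shorter one slips back. It springs up when let go. At its pad it takes about 3 to 6 N with the jaw free, 8 to 11 N while the cap goes in; with the cap home it goes firm, usually before it is down: +1.2 N per mm of pad travel. The stop itself is hard.
- trigger_pad (a point): Top middle of the black pad (34 x 30 mm) near the free end of the trigger lever over the bar; press it down. 95 mm from the lever's cross hinge (clamp x -42 mm, 84 mm up). At rest the lever rises at 0.5 rad towards clamp -x and the pad is 134 mm above the bench; fully down the lever is level, the pad 45 mm lower and 14 mm farther towards clamp -x.
- release (a joint): Release lever angle, rad: 0 at rest, 0.4 down at its stop. From about 0.15 the pawl is out and the jaw springs back, in under 1 s, while the lever is held. It dips by itself as teeth pass in pumping and springs up when let go.
- release_pad (a point): Top middle of the small black pad (28 x 24 mm) of the release lever, which sticks out sideways from the housing (clamp x -76 mm, 66 mm to clamp +y of the bar's centre line), 61 mm above the bench, lower than the trigger. Press it down: 2 to 5 N, stop after 16 mm.
- cell: Sample cell: aluminium block 56 (x) x 36 (y) x 40 (z) mm, about 270 g with cap, standing on the clamp bed, capped end towards the jaw, 3 to 28 mm short of the anvil (the jaw pushes it there). Origin at the middle of its underside; x from the cap to the anvil. Grip it across its 36 mm width. The jaw may press it with at most 40 N.
- cap (a joint): How far the cell's end cap is pushed in, m: 0 fully out (8 mm gap between cap flange and block), 0.008 home, closed against the block. It slides along the cell's x, needs about 8 N, and stays where it is left. It may start up to 2 mm in.
- capface: The end cap's flange, 6 x 34 x 34 mm; origin at the cell's origin when the cap is fully out. Its outer face is 42 mm before the cell's origin when out, 34 mm when home.
- pan_center (a point): Middle of the top face of the balance's round steel pan (130 mm diameter), 72 mm above the bench. The pan gives 1 mm per 3 N, 6 mm at most.
- balance: Cream top-pan laboratory balance, 280 x 200 x 58 mm, fixed. Origin under its middle on the bench; the pan's middle is 35 mm along its +x.
- spare_block: Bystander: plain steel block 45 x 30 x 30 mm on the bench beside the clamp. Origin under its middle.
- weighing_jar: Bystander: small glass jar, 36 mm across, 45 mm high, beside the balance. Origin under its middle.
Things that resemble listed ones, but are neither listed nor needed, are in the scene too. What is meant by the cell is not pink, and is the larger of those in its own colour.

How it is judged:
On the way, in this order (a step that is already met when the one before it is completed fails the run):
1. the jaw has been pumped out to the cell (value of joint jaw above 0.01 m), for 0.1 s.
2. the cap is pushed home while the jaw is still out (value of joint cap above 0.0068 m and value of joint jaw above 0.015 m), for 0.1 s.
3. the jaw has slid fully back, the cap still home (value of joint cap above 0.0068 m and value of joint jaw below 0.003 m), for 0.2 s.
At the end, for the whole second after the job is handed in: The cell stands flat and at rest on the balance pan, its middle within 25 mm of the pan's middle, its cap within 1.2 mm of home, and the clamp's jaw is within 3 mm of fully back (all of step 3 and horizontal distance between cell and pan_center below 0.025 m and z of cell in the frame of pan_center between -0.004 and 0.006 m and angle between cell's own z axis and vertical below 0.1 rad and linear speed of cell below 0.02 m/s); the robot touches nothing.
It fails at once if the jaw squeezes the cell with more than 40 N (contact force between jaw_head and cell above 40 N).
It fails at once if the robot pushes the jaw or the cap by hand (over 4 N) (contact force between any of the fingers, the arm and jaw_head above 4 N or contact force between any of the fingers, the arm and capface above 4 N).
It fails at once if the cell is dropped or rammed onto the balance (over 30 N) (contact force between cell and balance above 30 N).
It fails at once if the steel block or the glass jar is moved by more than 30 mm (distance of any of spare_block, weighing_jar from where it was at the start of the episode above 0.03 m).
It also fails if it takes over 64 s, if anything falls off the work surface, if the arm or the gripper's body presses on something with over 40 N, if the wrist force passes 120 N, or if a joint passes its speed limit or range.

## Robot

A 7-joint arm with a two-finger parallel gripper is mounted at the origin on the work surface. World frame = base frame: x ahead of the robot, y to its left, z up, the work surface at z = 0. Lengths are in m, angles in rad, forces in N, time in s.
With the tool pointing down it reaches from about 0.4 to 0.875 m from the base axis. Payload 19.3 kg.
Tool frame: the origin (TCP) lies at the very end of the fingers, on their centre line; the grasp point (between the pads) lies 19 mm behind it; z points along the fingers, y is the direction in which the jaws open and shut (so a half turn about z gives the same grasp; the last joint's range is limited). The gripper opens to 85 mm and grips with 20 to 120 N. Pads are 22 mm wide; open, the fingers measure 114 mm over their backs; the gripper's body (76 mm by 85 mm) begins 54 mm behind the grasp point. The pads swing forward as they close: fully open they stand 13 mm farther back than shut.
Start: joints at [-1.283, 0.521, -0.036, 1.599, 0.021, 1.021, -0.113], TCP at [0.219, 0.585, 0.231] pointing down, gripper open.
Joint ranges: [-2.91, 2.91], [-0.3, 2.13], [-1.5, 1.42], [0.17, 2.43], [-1.26, 4.41], [0.16, 1.93], [-2.52, 2.52]. Speed limits (rad/s): [1.89, 1.89, 2.39, 2.39, 3.01, 3.01, 3.01].

## Interface

Orientations are given as [roll, pitch, yaw] about the fixed x, y, z axes, in that order (R = Rz(yaw) Ry(pitch) Rx(roll)).
In Python, from workcell import telemetry, imaging, ticket gives the robot as it stands.
- The arm moves only by the tool carry_out, never from a script. Its argument "series" is a list of rows, each a list of 7 numbers: the shift along the tool's x, y, z in m, then the turn, a rotation vector about the tool's x, y, z in rad, then the closure in counts, from 0 (fully open) to 255 (shut). In form: [[tx, ty, tz, ax, ay, az, jaw], ...]. A call has 1 to 10 rows; each row is the pose to reach, as a shift and turn from the pose commanded when the call began, along the tool's axes at that moment; what a row does not reach only later rows make up. A row lasts 1/8 s, in which the tool goes at most 62.5 mm and 10.7 degrees, less where a joint would pass 70% of its speed; a pose out of reach is approached as far as the arm can. A call with a gripper value outside its range is refused whole. The fingers move at their own pace and stop on an object; "force" is the grip in N (left out, the last holds). Time passes only in rows, so rows that repeat a pose let the fingers close. It gives the time, the measured TCP pose, the force and the opening at its end, in the units of the state.
- telemetry.observe(): the state, without advancing time (a new reading comes with each control period).
- imaging.grab_frame(name): name is "side" or "top"; returns (picture, depth): 480x640x3 uint8, blue, green, red; 480x640 float32, m along the optical axis (not along the pixel's ray), 0 where there is no reading.
- imaging.camera_info(name): a dict with "mtx" (3x3 intrinsics, pixels), "dist_coeffs" ([k1, k2, p1, p2, k3] as OpenCV has them; the pictures are not rectified), "extrinsics" (4x4, takes a point from camera to world coordinates). Camera axes: x right, y down, z forward; pixel columns grow to the right and rows downward; lengths in m; the calibration is good to about 2 mm. A picture is of the moment at which its call begins. camera_info takes no time and is no camera call.
- ticket.job_done(): hands the job in, once; it reports no verdict.
The state is a dict: "clock": time; "qpos": joint angles; "qd": joint speeds; "joint_efforts": joint torques, N m; "position": TCP position; "tool_rot": TCP orientation; "force": force on the tool from outside, world axes, zero at the start; "moment": the same for the moment, N m; "grip_width": finger opening in m.
Only numpy, scipy, OpenCV 4.12 (cv2) and the standard library are available. Lean on these libraries where they do the work, as an engineer would, in place of code of your own. Each camera call takes 0.05 s, during which the arm holds its last target.

## Working session

There is one attempt and no reset: what is moved stays moved. The work goes in short steps, Python scripts to look and compute and a tool call to move; the robot and the scene stay as the last step left them, time stands still between calls to the robot, and variables do not carry over. Pictures are saved under pics/ and viewed, and the job is handed in when it is done.

Besides the shell and the picture viewer there is one more tool, called after ">>>" as name(argument=value, ...), one argument or row to a line, values as JSON. carry_out: Moves the arm, as the interface text tells. Its arguments: {"type":"object","properties":{"series":{"type":"array"},"force":{"type":"number"}},"required":["series"]}

```bash
ls; mkdir -p pics; python3 - <<'E'
from workcell import telemetry, imaging
import cv2, numpy as np
print(telemetry.observe())
for n in ("side","top"):
    p,d=imaging.grab_frame(n); cv2.imwrite(f"pics/{n}0.png",p); np.save(f"pics/{n}0.npy",d)
    print(n,imaging.camera_info(n))
E
```

```text
pics
{'clock': 0.0, 'qpos': array([-1.28320287,  0.52198545, -0.03632916,  1.59998732,  0.02121007,
        1.0211041 , -0.11280844]), 'qd': array([-1.10571689e-04, -1.75438253e-03,  2.25338903e-05, -2.14086915e-04,
        1.66189019e-03,  7.87105445e-04, -2.66637064e-03]), 'joint_efforts': array([-5.55326678e-04, -9.27130079e+01,  1.97954558e+00, -3.69920182e+01,
        1.77179935e-02,  8.48570082e-03, -2.05305230e-05]), 'position': array([0.21880099, 0.58509935, 0.23075092]), 'tool_rot': array([-3.14049714e+00,  8.60280547e-05,  2.78378725e+00]), 'force': array([ 0.0973886 , -0.24092764,  1.01498117]), 'moment': array([ 0.02370815, -0.00486357, -0.01298662]), 'grip_width': 0.0851878683660701}
side {'mtx': array([[516.75129464,   0.        , 325.5738601 ],
       [  0.        , 516.75129464, 235.96850993],
       [  0.        ,   0.        ,   1.        ]]), 'dist_coeffs': array([0.0079302, 0.       , 0.       , 0.       , 0.       ]), 'extrinsics': array([[-0.99553938, -0.06975714,  0.06352388,  0.45522568],
       [-0.09410403,  0.68589277, -0.72159236,  0.74642759],
       [ 0.00676565, -0.72435147, -0.68939769,  0.80601622],
       [ 0.        ,  0.        ,  0.        ,  1.        ]])}
top {'mtx': array([[515.74342378,   0.        , 311.07677173],
       [  0.        , 515.74342378, 244.58414535],
       [  0.        ,   0.        ,   1.        ]]), 'dist_coeffs': array([-0.04147768,  0.        ,  0.        ,  0.        ,  0.        ]), 'extrinsics': array([[-1.53482328e-03, -9.96735447e-01,  8.07223240e-02,
         4.35761655e-01],
       [-9.99993051e-01,  1.25556654e-03, -3.51011873e-03,
         1.02570257e-02],
       [ 3.39730751e-03, -8.07271505e-02, -9.96730448e-01,
         1.30617857e+00],
       [ 0.00000000e+00,  0.00000000e+00,  0.00000000e+00,
         1.00000000e+00]])}
```

View pics/top0.png

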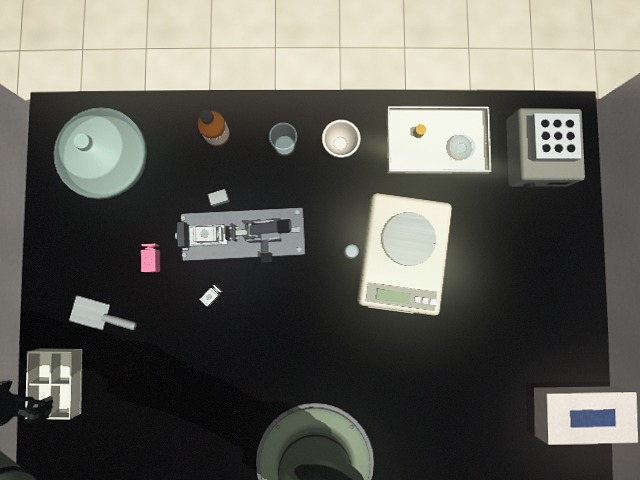

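View pics/side0.png

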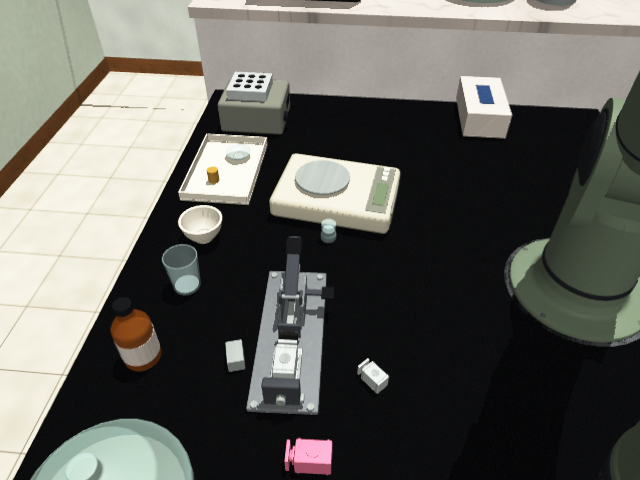

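```bash
cat > h.py <<'E'
import numpy as np, cv2
from workcell import telemetry, imaging
def load(n,k): return cv2.imread(f"pics/{n}{k}.png"), np.load(f"pics/{n}{k}.npy")
def shot(n,k):
    p,d=imaging.grab_frame(n); cv2.imwrite(f"pics/{n}{k}.png",p); np.save(f"pics/{n}{k}.npy",d); return p,d
def rays(n,px):
    c=imaging.camera_info(n)
    u=cv2.undistortPoints(np.array(px,float).reshape(-1,1,2),c["mtx"],c["dist_coeffs"]).reshape(-1,2)
    return np.c_[u,np.ones(len(u))],c["extrinsics"]
def at_depth(n,px,d):
    r,E=rays(n,px); r=r*np.array(d).reshape(-1,1); return r@E[:3,:3].T+E[:3,3]
def at_z(n,px,z):
    r,E=rays(n,px); w=r@E[:3,:3].T; t=(z-E[2,3])/w[:,2]; return w*t[:,None]+E[:3,3]
def cloud(n,d,box):
    x0,y0,x1,y1=box; X,Y=np.meshgrid(np.arange(x0,x1),np.arange(y0,y1)); dd=d[y0:y1,x0:x1].ravel()
    px=np.c_[X.ravel(),Y.ravel()][dd>0]; return px,at_depth(n,px,dd[dd>0])
def proj(n,P):
    c=imaging.camera_info(n); T=np.linalg.inv(c["extrinsics"])
    r,_=cv2.Rodrigues(T[:3,:3]); return cv2.projectPoints(np.array(P,float),r,T[:3,3],c["mtx"],c["dist_coeffs"])[0].reshape(-1,2)
def crop(n,k,box,s,out):
    p,_=load(n,k); x0,y0,x1,y1=box; cv2.imwrite(f"pics/{out}.png",cv2.resize(p[y0:y1,x0:x1],None,fx=s,fy=s,interpolation=cv2.INTER_CUBIC))
E
python3 - <<'E'
from h import *
crop("top",0,(170,180,320,290),5,"c1"); crop("side",0,(230,220,400,420),3,"c2")
p,d=load("top",0)
px,P=cloud("top",d,(170,195,320,275))
# plate points
m=(abs(P[:,2]-0.012)<0.004)
print(m.sum()); Q=P[m]
img=np.zeros(d.shape,np.uint8); img[px[m][:,1],px[m][:,0]]=255
cv2.imwrite("pics/m1.png",cv2.resize(img[190:280,165:325],None,fx=4,fy=4))
cc=cv2.minAreaRect(Q[:,:2].astype(np.float32)*1000); print(cc)
# pan: disc
px,P=cloud("top",d,(350,185,460,320))
m=abs(P[:,2]-.072)<.004; print(m.sum(),P[m].mean(0)); print(cv2.minEnclosingCircle(P[m][:,:2].astype(np.float32)))
m=abs(P[:,2]-.058)<.004; print(cv2.minAreaRect(P[m][:,:2].astype(np.float32)*1000))
for n in("top","side"):
  print(n,[ (at_depth(n,[q],[load(n,0)[1][q[1],q[0]]])) for q in ([(410,240),(222,200),(351,251)] if n=="top" else [(322,178),(235,355)])])
E
```

```text
3122
((567.6270751953125, 165.3590850830078), (188.69308471679688, 362.0395202636719), 2.8973662853240967)
2001 [ 0.54940014 -0.22898095  0.07228188]
((0.5000993609428406, -0.23902364075183868), 0.11612900346517563)
((513.7908935546875, -223.8681182861328), (195.0727081298828, 279.7425537109375), 82.09503173828125)
top [array([[ 0.54660636, -0.23255941,  0.07068385]]), array([[0.65132065, 0.22849342, 0.03007444]]), array([[ 0.52201372, -0.09208409,  0.04469983]])]
side [array([[ 0.5497703 , -0.21780854,  0.07100979]]), array([[0.65668218, 0.24949651, 0.02748187]])]
```

View pics/c1.png

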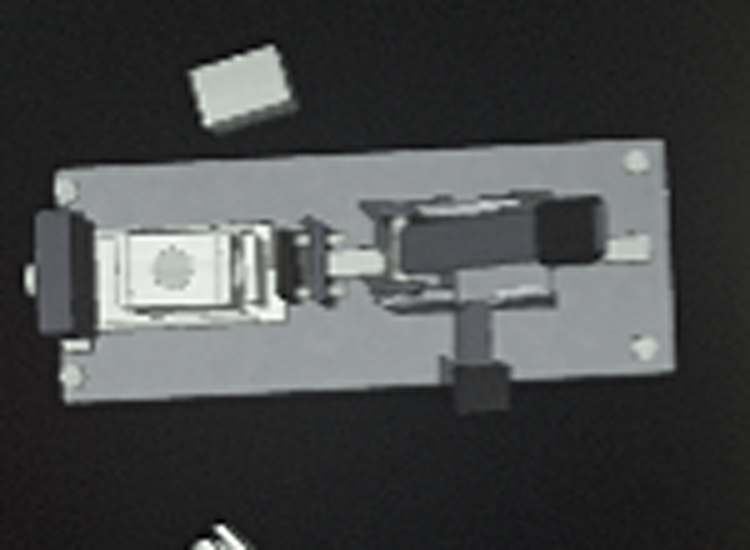

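View pics/c2.png

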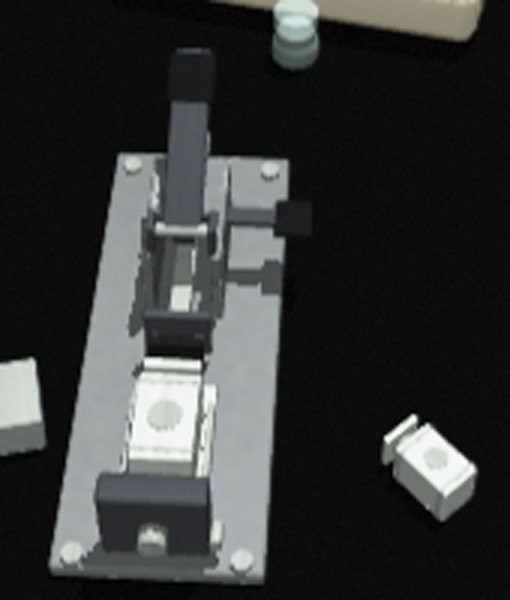

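View pics/m1.png

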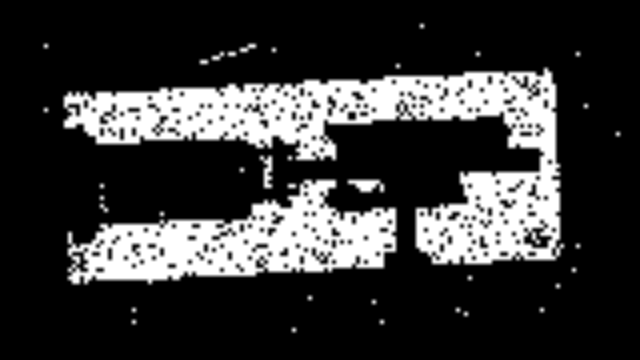

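```bash
cat >> h.py <<'E'
def fit2(model,W):
    a=np.array(model)-np.mean(model,0); b=np.array(W)-np.mean(W,0)
    th=np.arctan2((a[:,0]*b[:,1]-a[:,1]*b[:,0]).sum(),(a*b).sum()); R=np.array([[np.cos(th),-np.sin(th)],[np.sin(th),np.cos(th)]])
    t=np.mean(W,0)-R@np.mean(model,0); return R,t,th,np.array(W)-(np.array(model)@R.T+t)
E
python3 - <<'E'
from h import *
px=np.array([(58,170),(664,140),(675,370),(65,403)])/5+[170,180]-0.4
W=at_z("top",px,.012)[:,:2]; M=[(.14,-.06),(-.17,-.06),(-.17,.06),(.14,.06)]
R,t,th,res=fit2(M,W); print("top",t,th,np.degrees(th),res*1000)
# side: corners
px=np.array([(120,154),(289,159),(265,581),(50,573)])/3+[230,220]-.33
W2=at_z("side",px,.012)[:,:2]; M2=[(-.17,-.06),(-.17,.06),(.14,.06),(.14,-.06)]
R2,t2,th2,res2=fit2(M2,W2); print("side",t2,th2,res2*1000)
# trigger pad, release pad, cell top top view
q=np.array([(572,230),(482,387),(178,270)])/5+[170,180]-.4
for p,z in zip(q,(.134,.061,.06)):
    w=at_z("top",[p],z)[0]; print(w, R.T@(w[:2]-t))
s=np.array([(190,75),(294,217),(167,414)])/3+[230,220]-.33
for p,z in zip(s,(.134,.061,.06)):
    w=at_z("side",[p],z)[0]; print(w, R2.T@(w[:2]-t2))
p,d=load("top",0)
for b in [(279,221,288,231),(262,254,270,261),(196,228,214,240)]:
    _,P=cloud("top",d,b); print(np.median(P,0))
p,d=load("side",0)
for b in [(289,240,299,252),(323,288,332,296),(276,345,296,372)]:
    _,P=cloud("side",d,b); print(np.median(P,0))
E
```

```text
top [0.5676919  0.19331498] 1.6210435190497579 92.87895204858599 [[-0.80001037 -1.35728041]
 [-1.57667494  0.987939  ]
 [ 1.54822419  1.5007483 ]
 [ 0.82846112 -1.13140688]]
side [0.56695045 0.19893588] 1.6224291423322066 [[-1.59889909 -0.02417681]
 [ 1.30888926 -0.90392505]
 [ 1.28455754  0.16485429]
 [-0.99454771  0.76324757]]
[0.57433081 0.06798839 0.134     ] [-0.12550186 -0.00033587]
[0.50662694 0.11489848 0.061     ] [-0.07525047  0.06492644]
[0.56380021 0.26321558 0.06      ] [0.07000785 0.00037595]
[0.57497447 0.07240968 0.134     ] [-0.12677169 -0.00148332]
[0.5056002  0.11812905 0.061     ] [-0.07753286  0.06543892]
[0.56324257 0.2671285  0.06      ] [0.06829311 0.00018353]
[0.57468092 0.07022239 0.13548644]
[0.50660321 0.11607627 0.06186796]
[0.56396592 0.26462444 0.060511  ]
[0.57379591 0.07337961 0.13282928]
[0.50692055 0.11632531 0.06101086]
[0.5629326  0.26751211 0.05907447]
```

```bash
python3 - <<'E'
from h import *
th=1.6217; R=np.array([[np.cos(th),-np.sin(th)],[np.sin(th),np.cos(th)]]); t=np.array([.5673,.196])
for n,b,t in (("top",(172,215,320,260),[.5677,.1933]),("side",(255,230,345,405),[.567,.1989])):
    p,d=load(n,0); px,P=cloud(n,d,b); C=(P[:,:2]-t)@R
    for nm,m in (("anvil",(abs(P[:,2]-.076)<.003)&(C[:,0]>.09)),("cell",(abs(P[:,2]-.060)<.002)&(C[:,0]>.02)&(C[:,0]<.12)&(abs(C[:,1])<.025)),("jaw",(abs(P[:,2]-.057)<.006)&(C[:,0]>.0)&(C[:,0]<.034)&(abs(C[:,1])<.022))):
        q=C[m]; print(n,nm,m.sum(),np.percentile(q,[2,50,98],axis=0).round(4).tolist())
    m=(abs(C[:,1])<.006)&(C[:,0]>-.02); o=np.argsort(C[m][:,0]); 
    if n=="top":
        a=np.c_[C[m][:,0],P[m][:,2]][o]; print((a[::6]*1000).round(0).astype(int).tolist())
E
```

```text
top anvil 140 [[0.1177, -0.0291], [0.1262, -0.0002], [0.135, 0.0288]]
top cell 228 [[0.0329, -0.0174], [0.0706, 0.0001], [0.1174, 0.0172]]
top jaw 81 [[0.0001, -0.0169], [0.0173, 0.0003], [0.0331, 0.0169]]
[[-18, 47], [-17, 41], [-15, 45], [-13, 45], [-10, 46], [-8, 46], [-6, 48], [-3, 13], [-2, 56], [-1, 12], [2, 62], [12, 9], [14, 16], [15, 26], [15, 56], [17, 58], [20, 54], [30, 24], [31, 46], [32, 42], [33, 53], [35, 53], [40, 51], [43, 51], [44, 59], [47, 59], [49, 59], [53, 63], [56, 61], [59, 59], [61, 59], [64, 59], [68, 63], [71, 58], [74, 65], [77, 64], [80, 60], [83, 60], [85, 61], [88, 59], [92, 62], [95, 62], [98, 59], [100, 58], [112, 18], [116, 22], [117, 48], [118, 76], [118, 44], [118, 42], [119, 30], [120, 77], [124, 71], [126, 71], [129, 79], [132, 77], [135, 76], [143, 52], [156, 2], [163, -3], [166, -4]]
side anvil 345 [[0.1161, -0.0295], [0.1245, -0.0018], [0.1329, 0.0267]]
side cell 457 [[0.0443, -0.0178], [0.0707, -0.0004], [0.0962, 0.0161]]
side jaw 177 [[0.0002, -0.0173], [0.017, -0.0008], [0.0338, 0.0152]]
```

```bash
cat >> h.py <<'E'
from scipy.spatial.transform import Rotation as Ro
def rel(target,yaw,cur=None):
    s=telemetry.observe() if cur is None else cur
    R=Ro.from_euler("xyz",s["tool_rot"]); T=Ro.from_euler("xyz",[np.pi,0,yaw])
    print("t",s["clock"],"pos",s["position"].round(4),"F",s["force"].round(2))
    print("shift",R.inv().apply(np.array(target)-s["position"]).round(4),"turn",(R.inv()*T).as_rotvec().round(4))
E
python3 -c "
from h import *
rel([.574,.071,.16],1.6217)"
```

```text
t 0.1 pos [0.2188 0.5852 0.2308] F [ 0.13  0.5  -0.85]
shift [-0.5128 -0.3571  0.0712] turn [-8.0000e-04  6.0000e-04  1.1621e+00]
```

>>> carry_out(
  series=[
    [-0.04, -0.028, 0.0, 0, 0, 0.11, 255],
    [-0.09, -0.063, 0.0, 0, 0, 0.23, 255],
    [-0.14, -0.098, 0.0, 0, 0, 0.35, 255],
    [-0.19, -0.133, 0.0, 0, 0, 0.47, 255],
    [-0.24, -0.168, 0.0, 0, 0, 0.59, 255],
    [-0.29, -0.203, 0.0, 0, 0, 0.71, 255],
    [-0.34, -0.238, 0.0, 0, 0, 0.83, 255],
    [-0.39, -0.273, 0.0, 0, 0, 0.95, 255],
    [-0.44, -0.308, 0.0, 0, 0, 1.07, 255],
    [-0.485, -0.338, 0.01, 0, 0, 1.162, 255],
  ],
  force=60,
)

```text
clock: 1.35
position: [0.556, 0.097, 0.2216]
tool_rot: [3.141, -0.0, 1.618]
force: [0.7, 0.6, 0.2]
grip_width: 0.0002
```

```bash
python3 -c "
from h import *
rel([.574,.071,.145],1.6217)"
```

```text
t 1.35 pos [0.556  0.097  0.2216] F [0.74 0.63 0.18]
shift [-0.0268  0.0167  0.0766] turn [ 0.0011 -0.0001 -0.0038]
```

>>> carry_out(
  series=[
    [-0.013, 0.008, 0.03, 0.001, 0, -0.003, 255],
    [-0.025, 0.017, 0.06, 0.001, 0, -0.003, 255],
    [-0.025, 0.017, 0.076, 0.001, 0, -0.003, 255],
    [-0.025, 0.017, 0.076, 0.001, 0, -0.003, 255],
  ],
)

```text
clock: 1.85
position: [0.5723, 0.0753, 0.1446]
tool_rot: [-3.139, 0.0, 1.625]
force: [0.6, 0.3, 0.4]
grip_width: 0.0
```

```bash
python3 - <<'E'
from h import *
rel([.574,.071,.134],1.6217)
shot("side",1); shot("top",1)
crop("side",1,(230,200,400,420),3,"c3")
E
```

```text
t 1.85 pos [0.5723 0.0753 0.1446] F [0.6  0.31 0.44]
shift [-0.0044  0.0015  0.0106] turn [-0.0029  0.0002  0.0034]
```

View pics/c3.png

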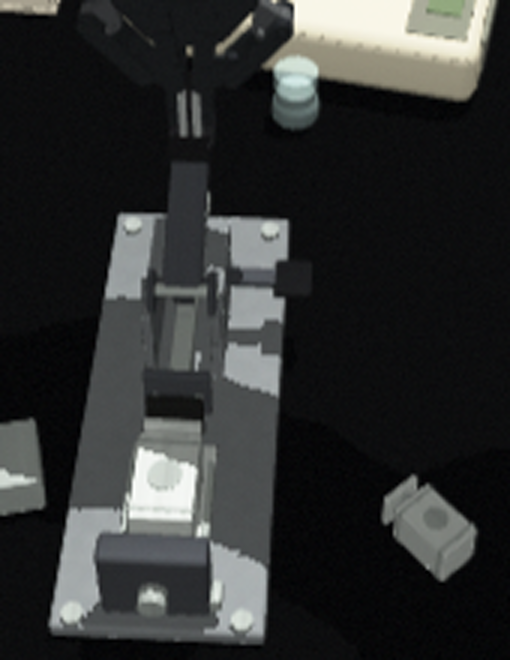

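>>> carry_out(
  series=[
    [-0.004, 0.001, 0.012, -0.003, 0, 0.003, 255],
    [-0.008, 0.001, 0.0195, -0.003, 0, 0.003, 255],
    [-0.0115, 0.001, 0.0285, -0.003, 0, 0.003, 255],
    [-0.0137, 0.001, 0.0376, -0.003, 0, 0.003, 255],
    [-0.0152, 0.001, 0.047, -0.003, 0, 0.003, 255],
    [-0.0156, 0.001, 0.0545, -0.003, 0, 0.003, 255],
    [-0.0156, 0.001, 0.0545, -0.003, 0, 0.003, 255],
  ],
)

```text
clock: 2.82
position: [0.5748, 0.0586, 0.0903]
tool_rot: [3.14, 0.001, 1.621]
force: [1.0, -3.1, 5.2]
grip_width: -0.0003
```

```bash
python3 - <<'E'
from h import *
rel([.5748,.0590,.0904],1.6217)
shot("side",2); shot("top",2)
rel([.5748,.0590,.0904],1.6217)
crop("side",2,(230,200,400,420),3,"c4")
E
```

```text
t 2.825 pos [0.5748 0.0586 0.0903] F [ 0.98 -3.08  5.17]
shift [ 0.0004 -0.     -0.0001] turn [ 0.0017  0.0007 -0.0006]
t 2.925 pos [0.5748 0.0588 0.0908] F [-0.06 -3.12  4.66]
shift [0.0002 0.     0.0004] turn [ 0.0018  0.0005 -0.0005]
```

View pics/c4.png

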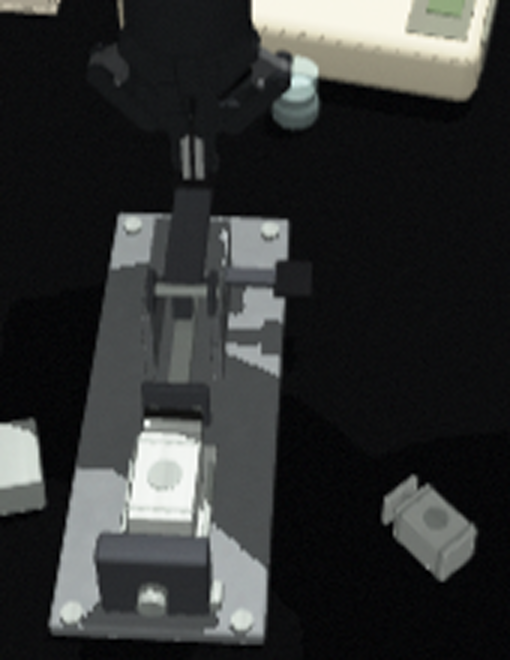

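>>> carry_out(
  series=[
    [0.005, 0, -0.022, 0, 0, 0, 255],
    [0.0116, 0, -0.046, 0, 0, 0, 255],
    [0.0116, 0, -0.046, 0, 0, 0, 255],
    [0.0075, 0, -0.035, 0, 0, 0, 255],
    [0.0042, 0, -0.0262, 0, 0, 0, 255],
    [0.0019, 0, -0.017, 0, 0, 0, 255],
    [0.0004, 0, -0.0076, 0, 0, 0, 255],
    [0, 0, 0, 0, 0, 0, 255],
    [0, 0, 0, 0, 0, 0, 255],
  ],
)

```text
clock: 4.05
position: [0.5746, 0.0584, 0.0896]
tool_rot: [3.141, 0.001, 1.621]
force: [0.5, -2.0, 6.1]
grip_width: -0.0003
```

```bash
cat >> h.py <<'E'
def jawx(k):
    th=1.6217; R=np.array([[np.cos(th),-np.sin(th)],[np.sin(th),np.cos(th)]])
    p,d=shot("side",k); px,P=cloud("side",d,(255,230,345,405)); C=(P[:,:2]-[.567,.1989])@R
    for nm,m in (("anvil",(abs(P[:,2]-.076)<.003)&(C[:,0]>.09)),("cell",(abs(P[:,2]-.060)<.0025)&(C[:,0]>.04)&(C[:,0]<.125)&(abs(C[:,1])<.017)),("jawtop",(abs(P[:,2]-.059)<.003)&(C[:,0]<.07)&(C[:,0]>.01)&(abs(C[:,1])<.02))):
        q=C[m][:,0]*1000; print(nm,m.sum(),np.percentile(q,[2,10,50,90,98]).round(1).tolist())
    crop("side",k,(230,200,400,420),3,f"cs{k}")
E
python3 - <<'E'
from h import *
rel([.5748,.0590,.0904],1.6217)
jawx(3)
E
```

```text
t 4.05 pos [0.5746 0.0584 0.0896] F [ 0.48 -1.95  6.14]
shift [ 0.0006  0.0003 -0.0008] turn [ 0.0009  0.0007 -0.0008]
anvil 336 [115.8, 117.8, 125.0, 131.3, 132.7]
cell 518 [50.4, 55.9, 78.6, 100.2, 103.9]
jawtop 339 [13.0, 15.9, 54.8, 66.7, 69.6]
```

View pics/cs3.png

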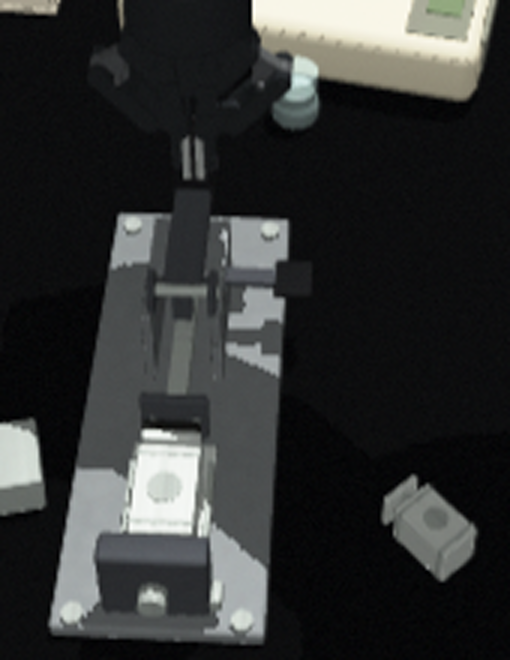

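>>> carry_out(
  series=[
    [0.005, 0, -0.022, 0, 0, 0, 255],
    [0.0116, 0, -0.046, 0, 0, 0, 255],
    [0.0116, 0, -0.046, 0, 0, 0, 255],
    [0.0075, 0, -0.035, 0, 0, 0, 255],
    [0.0042, 0, -0.0262, 0, 0, 0, 255],
    [0.0019, 0, -0.017, 0, 0, 0, 255],
    [0.0004, 0, -0.0076, 0, 0, 0, 255],
    [0, 0, 0, 0, 0, 0, 255],
    [0, 0, 0, 0, 0, 0, 255],
  ],
)

```text
clock: 5.22
position: [0.5745, 0.0583, 0.0896]
tool_rot: [3.141, 0.001, 1.621]
force: [-0.4, -2.2, 6.4]
grip_width: 0.0003
```

```bash
python3 - <<'E'
from h import *
rel([.5748,.0590,.0904],1.6217)
jawx(4)
E
```

```text
t 5.225 pos [0.5745 0.0583 0.0896] F [-0.39 -2.18  6.44]
shift [ 0.0007  0.0003 -0.0008] turn [ 0.0007  0.0009 -0.0009]
anvil 349 [116.1, 118.1, 124.6, 131.2, 132.7]
cell 466 [58.9, 63.0, 83.5, 101.9, 105.3]
jawtop 226 [21.9, 23.9, 59.7, 67.4, 69.8]
```

View pics/cs4.png

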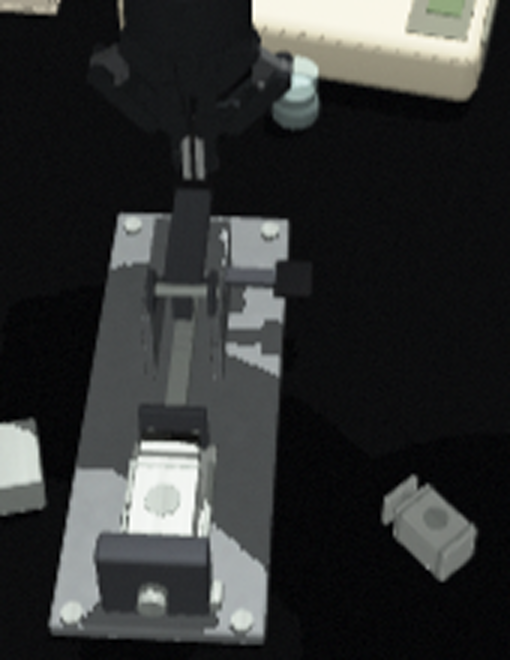

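>>> carry_out(
  series=[
    [0.005, 0, -0.022, 0, 0, 0, 255],
    [0.0116, 0, -0.046, 0, 0, 0, 255],
    [0.0116, 0, -0.046, 0, 0, 0, 255],
    [0.0075, 0, -0.035, 0, 0, 0, 255],
    [0.0042, 0, -0.0262, 0, 0, 0, 255],
    [0.0019, 0, -0.017, 0, 0, 0, 255],
    [0.0009, 0, -0.0115, 0, 0, 0, 255],
    [0.0009, 0, -0.0115, 0, 0, 0, 255],
  ],
)

```text
clock: 6.28
position: [0.5745, 0.0595, 0.1012]
tool_rot: [3.141, 0.0, 1.621]
force: [-1.4, -0.9, 8.7]
grip_width: -0.0003
```

>>> carry_out(
  series=[
    [-0.0003, 0, 0.003, 0, 0, 0, 255],
    [-0.0003, 0, 0.003, 0, 0, 0, 255],
  ],
)

```text
clock: 6.52
position: [0.5745, 0.0591, 0.0984]
tool_rot: [3.141, 0.001, 1.621]
force: [0.4, -0.7, 7.9]
grip_width: -0.0004
```

>>> carry_out(
  series=[
    [-0.0001, 0, 0.003, 0, 0, 0, 255],
    [-0.0001, 0, 0.003, 0, 0, 0, 255],
  ],
)

```text
clock: 6.78
position: [0.5745, 0.0588, 0.0954]
tool_rot: [3.141, 0.001, 1.621]
force: [-0.5, -2.5, 8.3]
grip_width: -0.0
```

>>> carry_out(
  series=[
    [-0.0002, 0, 0.003, 0, 0, 0, 255],
    [-0.0002, 0, 0.0045, 0, 0, 0, 255],
    [-0.0002, 0, 0.0045, 0, 0, 0, 255],
  ],
)

```text
clock: 7.15
position: [0.5745, 0.0584, 0.091]
tool_rot: [3.141, 0.001, 1.621]
force: [-1.4, -3.2, 8.8]
grip_width: -0.0001
```

```bash
python3 - <<'E'
from h import *
rel([.5748,.0590,.0904],1.6217)
jawx(5)
rel([.5748,.0590,.0904],1.6217)
E
```

```text
t 7.15 pos [0.5745 0.0584 0.091 ] F [-1.38 -3.18  8.76]
shift [0.0006 0.0003 0.0006] turn [ 0.001  0.001 -0.001]
anvil 351 [116.2, 117.9, 124.8, 131.6, 132.6]
cell 441 [60.0, 64.6, 83.4, 102.5, 105.4]
jawtop 202 [28.6, 30.7, 60.3, 68.5, 69.4]
t 7.2 pos [0.5745 0.0584 0.091 ] F [-1.13 -3.76  7.57]
shift [0.0006 0.0003 0.0006] turn [ 0.001  0.001 -0.001]
```

View pics/cs5.png

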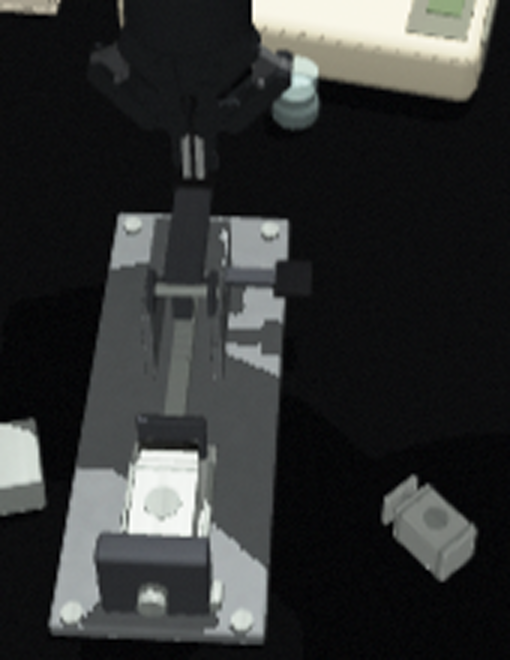

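>>> carry_out(
  series=[
    [0.005, 0, -0.022, 0, 0, 0, 255],
    [0.0116, 0, -0.045, 0, 0, 0, 255],
    [0.0116, 0, -0.045, 0, 0, 0, 255],
    [0.0075, 0, -0.035, 0, 0, 0, 255],
    [0.0042, 0, -0.0262, 0, 0, 0, 255],
    [0.0032, 0, -0.021, 0, 0, 0, 255],
    [0.0032, 0, -0.021, 0, 0, 0, 255],
  ],
)

```text
clock: 8.07
position: [0.5744, 0.0619, 0.1118]
tool_rot: [3.141, 0.001, 1.621]
force: [-0.9, -1.5, 7.4]
grip_width: -0.0001
```

>>> carry_out(
  series=[
    [-0.0008, 0, 0.003, 0, 0, 0, 255],
    [-0.0008, 0, 0.003, 0, 0, 0, 255],
  ],
)

```text
clock: 8.32
position: [0.5745, 0.0612, 0.1091]
tool_rot: [3.14, 0.001, 1.621]
force: [-0.3, -1.0, 8.0]
grip_width: -0.0003
```

>>> carry_out(
  series=[
    [-0.0005, 0, 0.002, 0, 0, 0, 255],
    [-0.0005, 0, 0.002, 0, 0, 0, 255],
  ],
)

```text
clock: 8.57
position: [0.5745, 0.0606, 0.1072]
tool_rot: [3.14, 0.001, 1.621]
force: [-1.0, -0.8, 8.7]
grip_width: -0.0001
```

>>> carry_out(
  series=[
    [-0.0004, 0, 0.002, 0, 0, 0, 255],
    [-0.0004, 0, 0.002, 0, 0, 0, 255],
  ],
)

```text
clock: 8.82
position: [0.5745, 0.0602, 0.1052]
tool_rot: [3.14, 0.001, 1.621]
force: [-1.0, -1.0, 10.8]
grip_width: -0.0003
```

>>> carry_out(
  series=[
    [-0.0003, 0, 0.002, 0, 0, 0, 255],
    [-0.0003, 0, 0.002, 0, 0, 0, 255],
  ],
)

```text
clock: 9.07
position: [0.5746, 0.0598, 0.1033]
tool_rot: [3.14, 0.001, 1.621]
force: [-1.9, -1.8, 11.2]
grip_width: 0.0
```

>>> carry_out(
  series=[
    [-0.0002, 0, 0.0015, 0, 0, 0, 255],
    [-0.0002, 0, 0.0015, 0, 0, 0, 255],
  ],
)

```text
clock: 9.32
position: [0.5746, 0.0595, 0.1019]
tool_rot: [3.14, 0.001, 1.621]
force: [-2.0, -3.0, 13.5]
grip_width: 0.0
```

```bash
python3 - <<'E'
from h import *
for i in range(3): rel([.5748,.0590,.0904],1.6217); shot("side",6)
E
```

```text
t 9.325 pos [0.5746 0.0595 0.1019] F [-2.01 -3.01 13.54]
shift [-0.0005  0.0002  0.0115] turn [ 0.0014  0.0008 -0.001 ]
t 9.375 pos [0.5746 0.0595 0.1019] F [-1.82 -3.23 13.37]
shift [-0.0005  0.0002  0.0115] turn [ 0.0014  0.0008 -0.0009]
t 9.425 pos [0.5746 0.0596 0.1019] F [-1.3  -3.15 12.44]
shift [-0.0006  0.0002  0.0115] turn [ 0.0014  0.0007 -0.0009]
```

```bash
python3 - <<'E'
from h import *
crop("side",6,(260,320,320,400),8,"c6"); crop("side",5,(260,320,320,400),8,"c5")
a=cv2.imread("pics/c5.png");b=cv2.imread("pics/c6.png"); cv2.imwrite("pics/c56.png",cv2.resize(np.hstack([a,b]),None,fx=.8,fy=.8))
E
```

```text
(no output)
```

View pics/c56.png

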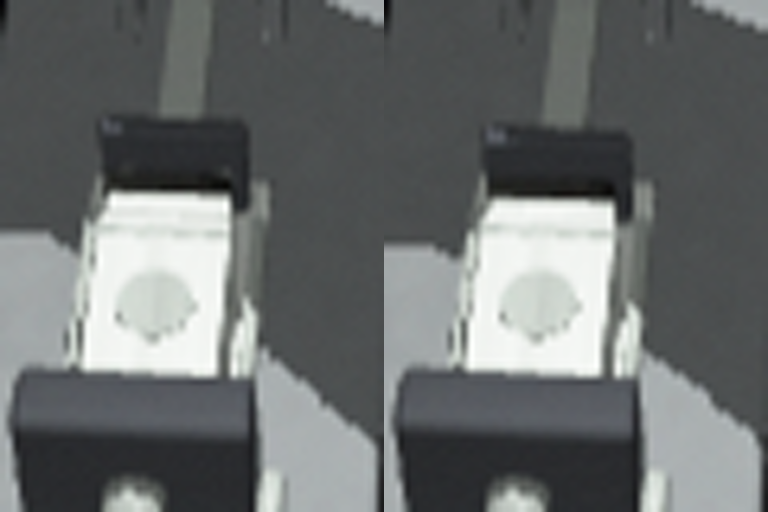

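The right (current) view shows the flange line now flush with the block and the gap at row 205 gone. I'll make one more small push to confirm it's firm.

>>> carry_out(
  series=[
    [-0.0001, 0, 0.001, 0, 0, 0, 255],
    [-0.0001, 0, 0.001, 0, 0, 0, 255],
  ],
)

```text
clock: 9.72
position: [0.5746, 0.0594, 0.1009]
tool_rot: [3.14, 0.001, 1.621]
force: [-2.0, -3.0, 13.3]
grip_width: -0.0003
```

```bash
python3 - <<'E'
from h import *
print(telemetry.observe()["qpos"].round(3))
rel([.506,.116,.16],1.6217)
rel([.506,.116,.16],1.6217-1.5708)
E
```

```text
[-0.415  0.64   0.299  1.846 -0.277  0.695  0.092]
t 9.725 pos [0.5746 0.0594 0.1009] F [-1.96 -2.98 13.34]
shift [ 0.0599 -0.0656 -0.0592] turn [ 0.0013  0.0008 -0.001 ]
t 9.725 pos [0.5746 0.0594 0.1009] F [-1.96 -2.98 13.34]
shift [ 0.0599 -0.0656 -0.0592] turn [ 1.7000e-03 -4.0000e-04  1.5698e+00]
```

>>> carry_out(
  series=[
    [0.01, 0, -0.035, 0, 0, 0.1, 255],
    [0.015, 0, -0.065, 0, 0, 0.28, 255],
    [0.02, -0.01, -0.085, 0, 0, 0.46, 255],
    [0.03, -0.02, -0.085, 0, 0, 0.64, 255],
    [0.04, -0.035, -0.085, 0, 0, 0.82, 255],
    [0.05, -0.05, -0.085, 0, 0, 1.0, 255],
    [0.06, -0.0656, -0.085, 0, 0, 1.18, 255],
    [0.06, -0.0656, -0.085, 0, 0, 1.36, 255],
    [0.06, -0.0656, -0.085, 0, 0, 1.54, 255],
    [0.06, -0.0656, -0.085, 0, 0, 1.57, 255],
  ],
)

```text
clock: 10.98
position: [0.5056, 0.1168, 0.1853]
tool_rot: [3.14, -0.001, 0.051]
force: [0.1, 0.2, -0.1]
grip_width: 0.0001
```

```bash
python3 - <<'E'
from h import *
rel([.506,.116,.061],1.6217-1.5708)
shot("side",7); rel([.506,.116,.061],1.6217-1.5708)
crop("side",7,(230,180,400,420),3,"c7"); 
E
```

```text
t 10.975 pos [0.5056 0.1168 0.1853] F [ 0.06  0.24 -0.06]
shift [0.0002 0.0006 0.1243] turn [ 0.0015 -0.0008  0.0002]
t 11.025 pos [0.5057 0.1168 0.1854] F [-0.49 -0.35 -0.66]
shift [1.000e-04 6.000e-04 1.244e-01] turn [ 0.0012 -0.0009  0.0011]
```

View pics/c7.png

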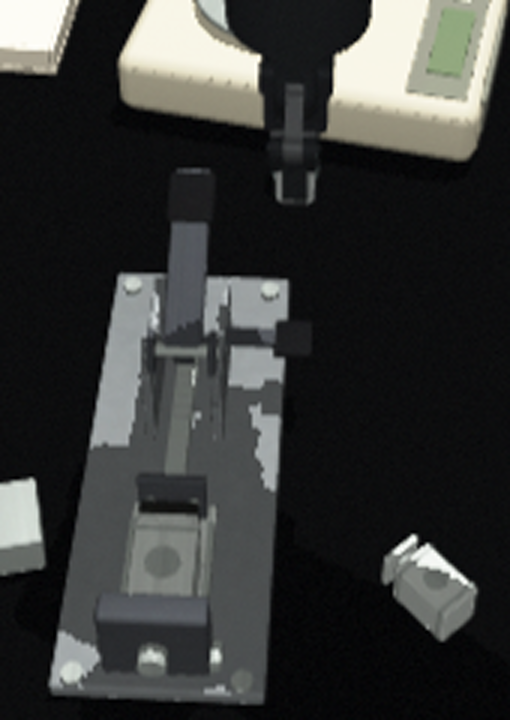

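>>> carry_out(
  series=[
    [0, 0, 0.05, 0, 0, 0, 255],
    [0, 0, 0.1, 0, 0, 0, 255],
    [0, 0, 0.12, 0, 0, 0, 255],
    [0, 0, 0.127, 0, 0, 0, 255],
    [0, 0, 0.132, 0, 0, 0, 255],
    [0, 0, 0.136, 0, 0, 0, 255],
    [0, 0, 0.136, 0, 0, 0, 255],
    [0, 0, 0.136, 0, 0, 0, 255],
    [0, 0, 0.136, 0, 0, 0, 255],
    [0, 0, 0.136, 0, 0, 0, 255],
  ],
)

```text
clock: 12.28
position: [0.5065, 0.1172, 0.0504]
tool_rot: [-3.141, -0.003, 0.052]
force: [0.3, -1.4, 3.8]
grip_width: 0.0002
```

>>> carry_out(
  series=[
    [0, 0, 0, 0, 0, 0, 255],
    [0, 0, 0, 0, 0, 0, 255],
    [0, 0, 0, 0, 0, 0, 255],
    [0, 0, 0, 0, 0, 0, 255],
    [0, 0, 0, 0, 0, 0, 255],
    [0, 0, 0, 0, 0, 0, 255],
  ],
)

```text
clock: 13.02
position: [0.5063, 0.1172, 0.0502]
tool_rot: [-3.142, -0.002, 0.052]
force: [1.9, -0.4, 4.6]
grip_width: -0.0005
```

```bash
python3 - <<'E'
from h import *
rel([.506,.116,.049],1.6217-1.5708)
jawx(8)
E
```

```text
t 13.025 pos [0.5063 0.1172 0.0502] F [ 1.93 -0.39  4.6 ]
shift [-0.0004  0.0012  0.0012] turn [-0.0001 -0.0021  0.001 ]
anvil 347 [116.0, 117.7, 124.6, 131.3, 132.9]
cell 457 [60.0, 64.8, 83.8, 102.2, 105.7]
jawtop 158 [12.6, 15.7, 62.6, 67.9, 69.6]
```

View pics/cs8.png

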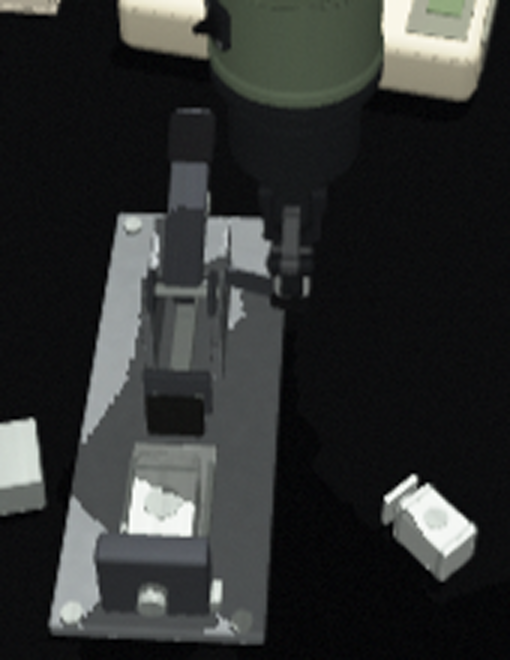

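>>> carry_out(
  series=[
    [0, 0, -0.04, 0, 0, 0, 255],
    [0, 0, -0.09, 0, 0, -0.16, 255],
    [0, 0, -0.13, 0, 0, -0.34, 255],
    [0.005, -0.02, -0.13, 0, 0, -0.52, 240],
    [0.01, -0.05, -0.13, 0, 0, -0.7, 200],
    [0.02, -0.08, -0.13, 0, 0, -0.88, 150],
    [0.03, -0.11, -0.13, 0, 0, -1.06, 100],
    [0.04, -0.14, -0.13, 0, 0, -1.24, 75],
    [0.05, -0.16, -0.13, 0, 0, -1.42, 75],
    [0.06, -0.165, -0.13, 0, 0, -1.57, 75],
  ],
)

```text
clock: 14.32
position: [0.5567, 0.2864, 0.1796]
tool_rot: [3.141, 0.0, 1.629]
force: [0.1, -1.4, 0.2]
grip_width: 0.0603
```

```bash
python3 - <<'E'
from h import *
rel([.5628,.285,.030],1.6217)
shot("side",9); shot("top",9); s=telemetry.observe(); rel([.5628,.285,.030],1.6217); print(s["grip_width"])
crop("side",9,(230,150,400,420),3,"c9"); crop("top",9,(170,180,320,290),5,"c10")
E
```

```text
t 14.325 pos [0.5567 0.2864 0.1796] F [ 0.06 -1.39  0.22]
shift [-0.0017  0.0059  0.1496] turn [0.0004 0.0002 0.0074]
t 14.425 pos [0.5575 0.2851 0.1797] F [-0.28 -0.   -0.53]
shift [-0.0004  0.0051  0.1497] turn [0.0011 0.0003 0.0026]
0.06008198477794925
```

View pics/c9.png

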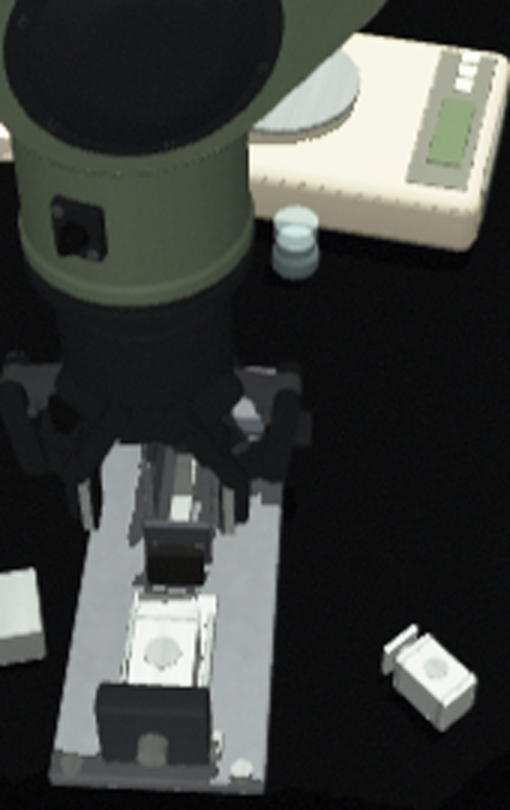

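View pics/c10.png

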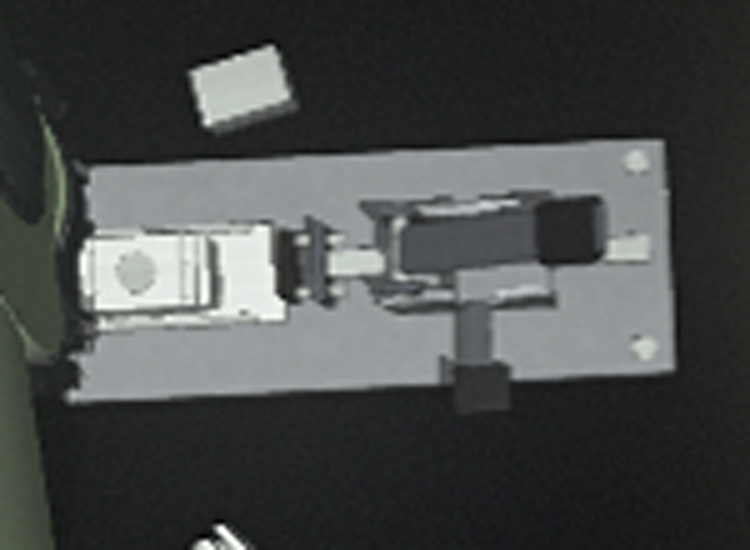

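```bash
python3 - <<'E'
from h import *
print(at_z("top",[np.array([136,272])/5+[170,180]-.4],.06), at_z("side",[np.array([162,653])/3+[230,150]-.33],.06))
# check with initial cell: top view disc (173,267) 
print(at_z("top",[np.array([173,267])/5+[170,180]-.4],.06))
s=telemetry.observe()
print(proj("side",[s["position"],[.5628,.285,.06],[.5628,.257,.06]]))
E
```

```text
[[0.56285483 0.28368524 0.06      ]] [[0.56318974 0.28575385 0.06      ]]
[[0.56527018 0.26567644 0.06      ]]
[[283.59941017 323.21171831]
 [283.97345787 366.9597709 ]
 [286.49740134 352.56227069]]
```

>>> carry_out(
  series=[
    [0, 0.005, 0.04, 0, 0, 0.002, 75],
    [0, 0.005, 0.08, 0, 0, 0.002, 75],
    [0, 0.005, 0.11, 0, 0, 0.002, 75],
    [0, 0.005, 0.13, 0, 0, 0.002, 75],
    [0, 0.005, 0.142, 0, 0, 0.002, 75],
    [0, 0.005, 0.149, 0, 0, 0.002, 75],
    [0, 0.005, 0.149, 0, 0, 0.002, 75],
  ],
)

```text
clock: 15.3
position: [0.5628, 0.2852, 0.0315]
tool_rot: [3.139, -0.0, 1.619]
force: [1.0, -0.0, 0.1]
grip_width: 0.0602
```

>>> carry_out(
  series=[
    [0, 0, 0, 0, 0, 0, 110],
    [0, 0, 0, 0, 0, 0, 130],
    [0, 0, 0, 0, 0, 0, 150],
    [0, 0, 0, 0, 0, 0, 180],
    [0, 0, 0, 0, 0, 0, 180],
    [0, 0, 0, 0, 0, 0, 180],
  ],
  force=40,
)

```text
clock: 16.05
position: [0.5629, 0.2854, 0.0319]
tool_rot: [3.139, -0.0, 1.62]
force: [-1.9, -1.3, 6.9]
grip_width: 0.0354
```

```bash
python3 - <<'E'
from h import *
rel([.5628,.285,.030],1.6217)
shot("side",11)
crop("side",11,(230,150,400,420),3,"c11")
E
```

```text
t 16.05 pos [0.5629 0.2854 0.0319] F [-1.88 -1.34  6.93]
shift [-0.0004 -0.0001  0.0019] turn [ 0.0024 -0.0004 -0.002 ]
```

View pics/c11.png

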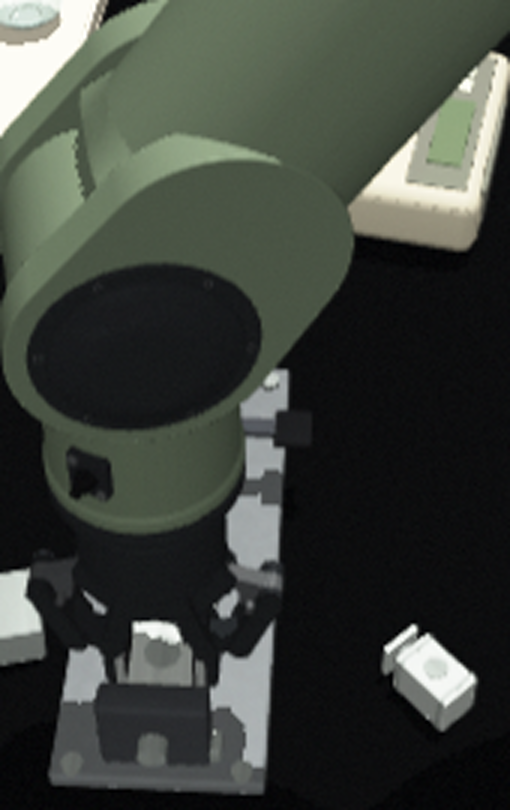

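>>> carry_out(
  series=[
    [0, 0, -0.01, 0, 0, 0, 180],
    [0, 0, -0.03, 0, 0, 0, 180],
    [0, 0, -0.06, 0, 0, 0, 180],
    [0, 0, -0.1, 0, 0, 0, 180],
    [0, 0, -0.14, 0, 0, 0, 180],
    [0, 0, -0.17, 0, 0, 0, 180],
    [0, 0, -0.17, 0, 0, 0, 180],
  ],
)

```text
clock: 16.98
position: [0.5633, 0.2855, 0.2046]
tool_rot: [3.136, -0.002, 1.62]
force: [-0.9, -0.2, -4.4]
grip_width: 0.0355
```

```bash
python3 - <<'E'
from h import *
for n,b in (("top",(370,200,450,275)),("side",(285,150,360,205))):
    p,d=load(n,0); px,P=cloud(n,d,b); m=abs(P[:,2]-.071)<.0035
    msk=np.zeros(d.shape,np.uint8); msk[px[m][:,1],px[m][:,0]]=255
    msk=cv2.morphologyEx(cv2.morphologyEx(msk,cv2.MORPH_CLOSE,np.ones((3,3))),cv2.MORPH_OPEN,np.ones((7,7)))
    cs=max(cv2.findContours(msk,0,2)[0],key=cv2.contourArea); e=cv2.fitEllipse(cs)
    W=at_z(n,cs.reshape(-1,2),.072)[:,:2]
    A=np.c_[2*W,np.ones(len(W))]; s=np.linalg.lstsq(A,(W**2).sum(1),rcond=None)[0]
    print(n,e,s[:2],"r",np.sqrt(s[2]+s[0]**2+s[1]**2))
rel([.5628,.285,.2],1.6217)
s=telemetry.observe(); print(s["grip_width"])
shot("side",12); shot("top",12); crop("side",12,(180,100,420,420),2.5,"c12")
E
```

```text
top ((408.6241455078125, 238.47181701660156), (51.66158676147461, 52.859371185302734), 153.9168701171875) [ 0.55045124 -0.22911354] r 0.06315865530333797
side ((322.0811767578125, 176.39634704589844), (33.69953155517578, 54.59970474243164), 90.17325592041016) [ 0.55027857 -0.22516482] r 0.06460081661953083
t 16.975 pos [0.5633 0.2855 0.2046] F [-0.89 -0.21 -4.44]
shift [-0.0005 -0.0006  0.0046] turn [ 0.0059 -0.0023 -0.0022]
0.03554087669147679
```

View pics/c12.png

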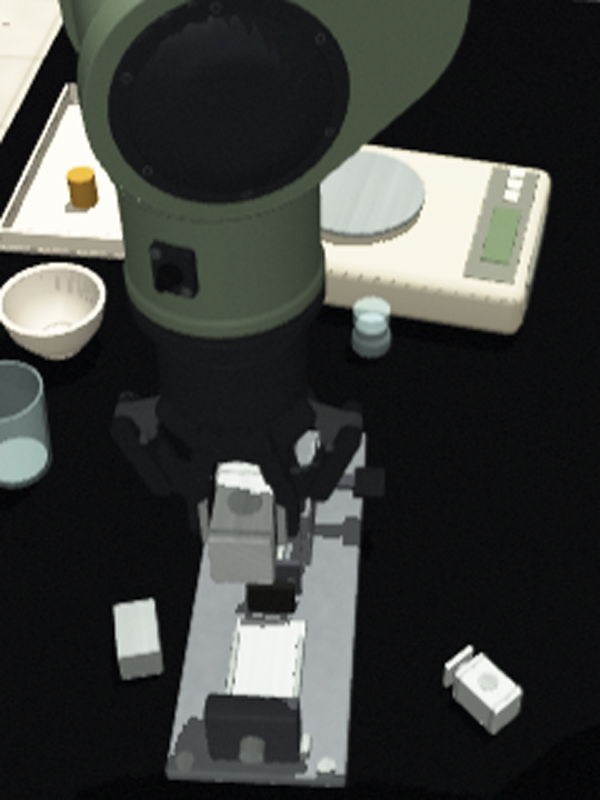

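View pics/top12.png

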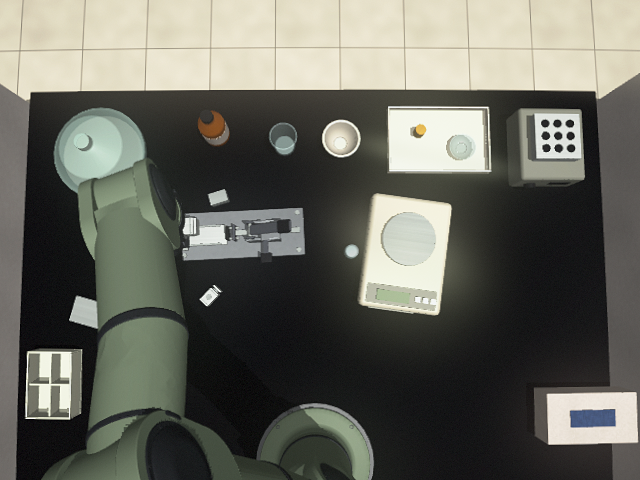

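>>> carry_out(
  series=[
    [-0.02, -0.001, 0, 0.005, -0.002, -0.002, 180],
    [-0.06, -0.004, 0, 0.005, -0.002, -0.002, 180],
    [-0.105, -0.008, 0, 0.005, -0.002, -0.002, 180],
    [-0.15, -0.011, 0, 0.005, -0.002, -0.002, 180],
    [-0.195, -0.014, 0, 0.005, -0.002, -0.002, 180],
    [-0.24, -0.018, 0, 0.005, -0.002, -0.002, 180],
    [-0.285, -0.021, 0, 0.005, -0.002, -0.002, 180],
    [-0.33, -0.024, 0, 0.005, -0.002, -0.002, 180],
    [-0.375, -0.028, 0, 0.005, -0.002, -0.002, 180],
    [-0.41, -0.03, 0, 0.005, -0.002, -0.002, 180],
  ],
)

```text
clock: 18.32
position: [0.5511, -0.1286, 0.2005]
tool_rot: [-3.137, 0.002, 1.62]
force: [1.5, -0.4, -3.5]
grip_width: 0.0351
```

```bash
python3 - <<'E'
from h import *
rel([.55,-.227,.14],1.6217)
print(telemetry.observe()["grip_width"],telemetry.observe()["qpos"].round(2))
E
```

```text
t 18.325 pos [ 0.5511 -0.1286  0.2005] F [ 1.49 -0.36 -3.5 ]
shift [-0.0981 -0.0056  0.0608] turn [-0.0048  0.0024 -0.0019]
0.03506815973854228 [-0.16  0.5   0.4   1.8  -0.23  0.89  0.39]
```

>>> carry_out(
  series=[
    [-0.03, -0.002, 0.0, 0, 0, 0, 180],
    [-0.065, -0.004, 0.01, 0, 0, 0, 180],
    [-0.095, -0.0056, 0.03, 0, 0, 0, 180],
    [-0.096, -0.0056, 0.05, 0, 0, 0, 180],
    [-0.096, -0.0056, 0.06, 0, 0, 0, 180],
    [-0.096, -0.0056, 0.06, 0, 0, 0, 180],
    [-0.096, -0.0056, 0.06, 0, 0, 0, 180],
  ],
)

```text
clock: 19.2
position: [0.5518, -0.2219, 0.142]
tool_rot: [-3.139, 0.002, 1.622]
force: [0.4, 0.4, -2.5]
grip_width: 0.0354
```

```bash
python3 - <<'E'
from h import *
rel([.55,-.227,.084],1.6217)
shot("side",13); shot("top",13); crop("side",13,(200,80,440,260),3,"c13");rel([.55,-.227,.084],1.6217)
E
```

```text
t 19.2 pos [ 0.5518 -0.2219  0.142 ] F [ 0.42  0.36 -2.48]
shift [-0.0049 -0.0019  0.058 ] turn [-0.0024  0.0022  0.0005]
t 19.3 pos [ 0.5519 -0.2219  0.1421] F [ 0.5   0.28 -3.46]
shift [-0.0048 -0.0021  0.0581] turn [-0.0021  0.0023  0.0005]
```

View pics/c13.png

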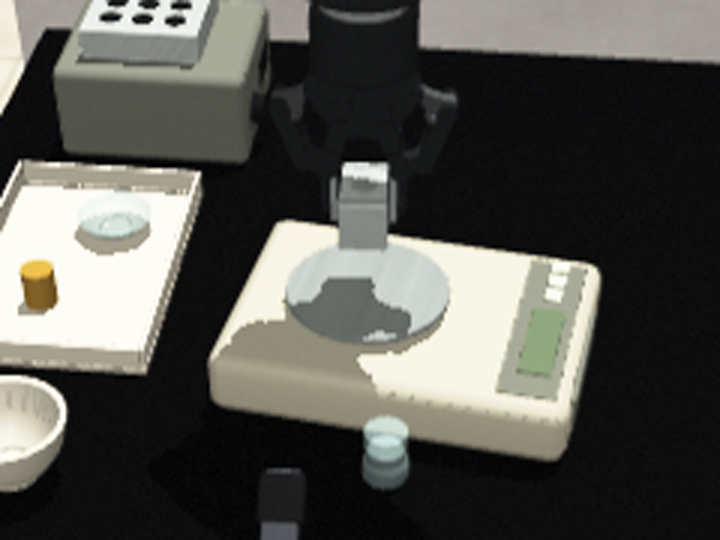

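>>> carry_out(
  series=[
    [-0.003, -0.002, 0.015, 0, 0, 0, 180],
    [-0.005, -0.002, 0.03, 0, 0, 0, 180],
    [-0.005, -0.002, 0.042, 0, 0, 0, 180],
    [-0.005, -0.002, 0.05, 0, 0, 0, 180],
    [-0.005, -0.002, 0.053, 0, 0, 0, 180],
    [-0.005, -0.002, 0.054, 0, 0, 0, 180],
    [-0.005, -0.002, 0.054, 0, 0, 0, 180],
  ],
)

```text
clock: 20.18
position: [0.5499, -0.2273, 0.0877]
tool_rot: [-3.139, 0.002, 1.622]
force: [0.2, -0.8, -3.0]
grip_width: 0.0354
```

>>> carry_out(
  series=[
    [0, 0, 0.001, 0, 0, 0, 180],
    [0, 0, 0.002, 0, 0, 0, 180],
    [0, 0, 0.003, 0, 0, 0, 180],
    [0, 0, 0.003, 0, 0, 0, 180],
  ],
)

```text
clock: 20.68
position: [0.5496, -0.2272, 0.0844]
tool_rot: [-3.138, 0.002, 1.622]
force: [-0.4, 0.6, -3.2]
grip_width: 0.0356
```

>>> carry_out(
  series=[
    [0, 0, 0.001, 0, 0, 0, 180],
    [0, 0, 0.0015, 0, 0, 0, 180],
    [0, 0, 0.0015, 0, 0, 0, 180],
  ],
)

```text
clock: 21.05
position: [0.5497, -0.2273, 0.083]
tool_rot: [-3.139, 0.002, 1.622]
force: [0.5, 0.3, -2.0]
grip_width: 0.0351
```

>>> carry_out(
  series=[
    [0, 0, 0.0005, 0, 0, 0, 180],
    [0, 0, 0.0005, 0, 0, 0, 180],
  ],
)

```text
clock: 21.3
position: [0.5497, -0.2273, 0.0825]
tool_rot: [-3.139, 0.002, 1.622]
force: [-1.3, -0.2, -0.7]
grip_width: 0.0352
```

>>> carry_out(
  series=[
    [0, 0, 0.0007, 0, 0, 0, 180],
    [0, 0, 0.0007, 0, 0, 0, 150],
    [0, 0, 0.0007, 0, 0, 0, 140],
    [0, 0, 0.0007, 0, 0, 0, 130],
    [0, 0, 0.0007, 0, 0, 0, 110],
    [0, 0, 0.0007, 0, 0, 0, 80],
    [0, 0, 0.0007, 0, 0, 0, 60],
    [0, 0, 0.0007, 0, 0, 0, 60],
  ],
)

```text
clock: 22.3
position: [0.5497, -0.2272, 0.0818]
tool_rot: [-3.139, 0.002, 1.622]
force: [-0.2, -0.3, -0.6]
grip_width: 0.065
```

>>> carry_out(
  series=[
    [0, 0, -0.01, 0, 0, 0, 60],
    [0, 0, -0.04, 0, 0, 0, 60],
    [0, 0, -0.08, 0, 0, 0, 60],
    [0, 0, -0.12, 0, 0, 0, 60],
    [0, 0, -0.16, 0, 0, 0, 60],
    [0, 0, -0.19, 0, 0, 0, 60],
    [-0.06, -0.0, -0.2, 0, 0, 0, 60],
    [-0.12, -0.0, -0.2, 0, 0, 0, 60],
    [-0.18, -0.0, -0.2, 0, 0, 0, 60],
    [-0.2, -0.0, -0.2, 0, 0, 0, 60],
  ],
)

```text
clock: 23.55
position: [0.5588, -0.4304, 0.2825]
tool_rot: [-3.138, 0.003, 1.618]
force: [0.8, 1.2, 0.2]
grip_width: 0.0654
```

```bash
python3 - <<'E'
from h import *
rel([.55,-.227,.084],1.6217)
shot("side",14); shot("top",14); crop("side",14,(200,80,440,260),3,"c14"); crop("top",14,(340,180,470,330),4,"c15")
p,d=load("side",14); px,P=cloud("side",d,(290,130,360,200)); m=abs(P[:,2]-.112)<.004
print(m.sum(),cv2.minAreaRect(P[m][:,:2].astype(np.float32)*1000),P[m].mean(0))
p,d=load("top",14); px,P=cloud("top",d,(370,200,450,275)); m=abs(P[:,2]-.112)<.004
print(m.sum(),cv2.minAreaRect(P[m][:,:2].astype(np.float32)*1000),P[m].mean(0))
E
```

```text
t 23.55 pos [ 0.5588 -0.4304  0.2825] F [0.78 1.16 0.21]
shift [0.2043 0.0016 0.1978] turn [-0.0039  0.0035 -0.0037]
228 ((550.4967041015625, -227.70761108398438), (35.72377395629883, 59.75865936279297), 2.5403964519500732) [ 0.55034287 -0.22584945  0.11056128]
357 ((550.3767700195312, -229.93075561523438), (36.0451545715332, 61.33633804321289), 3.29469895362854) [ 0.55005198 -0.22908161  0.11182866]
```

View pics/c14.png

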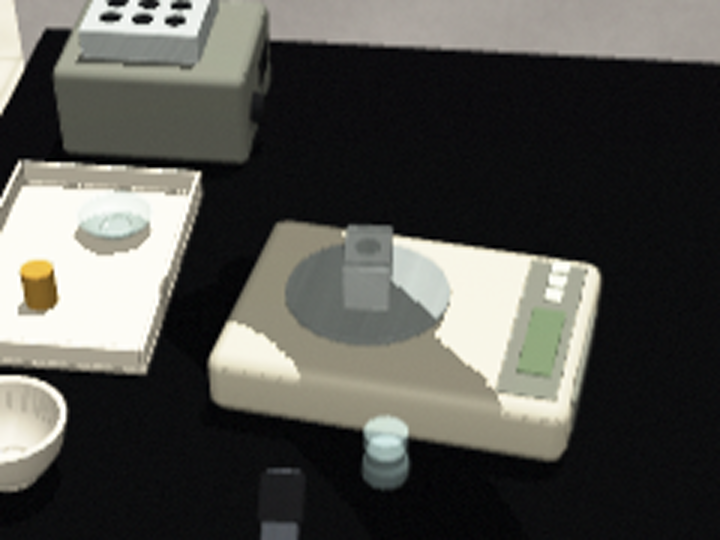

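View pics/c15.png

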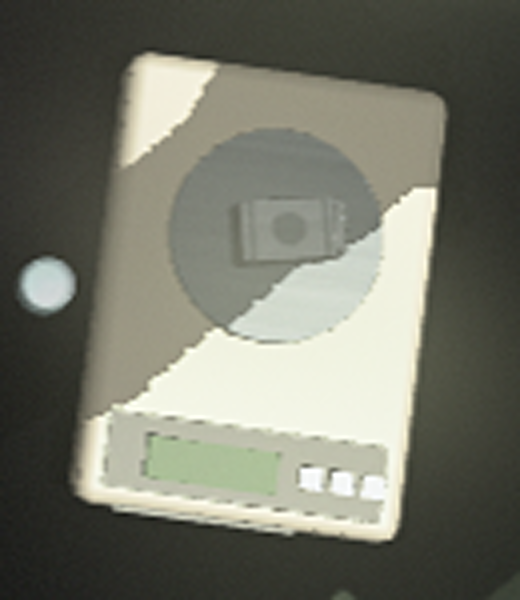

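View pics/side14.png

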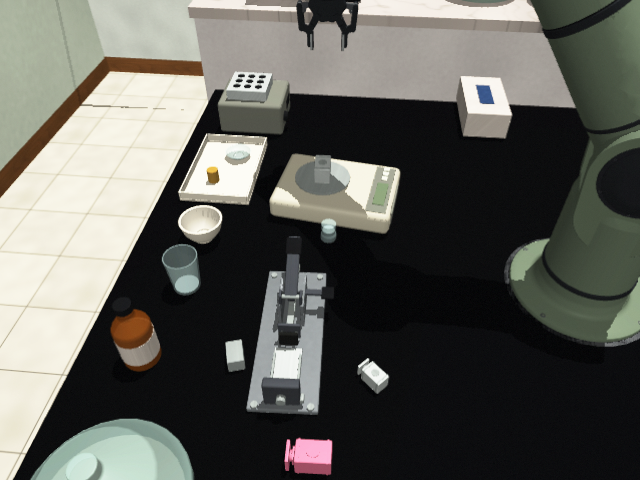

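The cell stands flat mid-pan (side crop about 368,268), 60–61 mm long over the flange, so the cap is home. The jaw is back, the bystanders are unmoved and the arm is clear.

```bash
python3 -c "
from workcell import ticket
print(ticket.job_done())"
```

```text
the job is handed in; nothing more can be done
None
```

The sample cell is closed and standing flat on the balance pan, and I handed the job in at about 24 s. No verdict was reported.

- **Closing the cap:** four full trigger strokes took the jaw to about 32 mm. On the fifth I pressed in small steps and stopped when the trigger went firm, with the force up from about 8 N to 13.5 N. By the lever ratio, I estimate 20–25 N on the cell.
- **Releasing:** I held the release lever about 11 mm down for about a second. The images show the jaw back at its starting position, and it was still there in the last picture.
- **Placing:** the cell was gripped at 35 mm across its width, lowered onto the pan in small steps and let go once the pan carried part of its weight.
- **Last checks:**
  - The cell's middle is within about 5 mm of the pan's middle, and it stands flat.
  - It measures 60–61 mm over block and flange, against 62 mm when home and 70 mm when open, so the cap is home.
  - The steel block and jar look unmoved, and the gripper is clear of everything.
- **Disagreement:** the two cameras differed by 2–5 mm along y, so I used the average. No other check failed.

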